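# Set the line brake, lock it, and hold the line guide at the third click

## Task

On the line-spooling stand, turn the brake knob (beside the single wide spool) until its pointer stands at the raised mark, then push the forked slide lock fully home over the knob's grip bar. Then turn the spring-loaded index knob clockwise from home by three clicks, without going on to the fourth, and finish while still holding it there with the gripper, because it springs back when let go. Leave everything else on the table where it is.

Things in the scene. Friction and masses are not known exactly. Their poses are not given: they have to be found in the camera images.
- brake_unit: Brake unit, fixed to the table (place, yaw up to 0.3 rad and side vary): aluminium plate spanning x -45..125, y -130..55 mm, top 10 mm above the table; carries knob, forked slide lock and, behind, one wide spool (x 60..123 mm, top 76 mm). Origin on the table under the knob's axis; x towards the spool, y = the way the lock slides to the knob and on to the mark, z up.
- brake_knob (a joint): Brake knob's angle, rad: 0 = pointer exactly at the mark (along the unit's +y), positive = clockwise seen from above; range -1.5..1.0. It starts at -1.3..-0.45, so it is turned clockwise. Plain friction 0.03 N m, no clicks, stays where it is left.
- brake_grip (a point): On the brake knob's vertical axis at the height to grip, 43 mm above the table; turns with the knob, x along the grip bar to the pointer. The knob: black disc 52 mm across, top 15 mm above the table, with an upright grip bar 46 mm long, 14 mm thick, 15 to 56 mm above the table; a small aluminium pointer sticks out of the disc at one end of the bar.
- brake_mark (a point): The mark: top of a small raised steel rib (5 x 11 mm, 6 mm high) on the plate, 43 mm from the knob's axis along the unit's +y.
- brake_lock (a joint): Travel of the slide lock, m, along the unit's +y: 0 = drawn back (start), 0.030 = fully home at its stop, the fork's two tines straddling the grip bar. Friction 2 N, stays where left. Tines 16 to 22 mm above the table, 10 mm wide, 23 mm apart inside; tips 36 mm from the knob's axis when drawn back, 6 mm when home.
- lock_tab (a point): Middle of the lock's upright steel tab, by which it is pushed or pinched, 46 mm above the table; moves with the lock, axes as the brake unit's. Tab 24 mm (x) by 12 mm (y), 22 to 62 mm above the table; 90 mm from the knob's axis when drawn back, 60 mm when home (then 31 mm free between tab and bar). Guide strips beside the slide are 17 mm high.
- index_unit: Index unit, fixed (place, yaw up to 0.3 rad and side vary): plate x -52..153, y -56..56 mm; grey housing 94 x 94 mm, top 26 mm above the table, with the index knob and six steel pips; from x = 78 mm on, a line guide on a rail (top 72 mm) and a spool with six grooves. Origin on the table under the knob's axis, x towards the spool, z up.
- index_knob (a joint): Index knob's angle, rad: 0 = home (start, at its stop), positive = clockwise from above. Clicks (torque ripple +-0.03 N m) each 25 degrees: 0.436, 0.873, third 1.309, 1.745, 2.182; end stop 2.35. A return spring (0.058 N m at home, 0.081 at the third) outweighs the clicks and drives it home when let go. Each click moves the line guide 12 mm, one groove on.
- index_grip (a point): On the index knob's vertical axis at the height to grip, 53 mm above the table; turns with the knob, x along the grip bar to the pointer. Black disc 52 mm across, top 31 mm above the table; upright grip bar 46 mm long, 14 mm thick, 31 to 67 mm above the table; small pointer at one end. At home the pointer is 0.6545 rad anticlockwise of the unit's x axis, at the largest pip.
- stop3 (a point): Top of the small steel pip of the third click (the third after the larger home pip, going clockwise), 40 mm from the index knob's axis, 29 mm above the table; at the third click the pointer points at it.
- line_spool: Bystander, to be left alone: a small green spool, 44 mm across, 40 mm tall, standing beside the index unit. Origin at its underside.
- shot_jar: Bystander, to be left alone: a small clear jar with a white cap, 38 mm across, 45 mm tall, beside the brake unit. Origin at its underside.
- wax_tin: Bystander, to be left alone: a flat round tin, 64 mm across, 24 mm high, at the left. Origin at its underside.
- screwdriver: Bystander, to be left alone: a screwdriver with a black handle, 180 mm long, lying at the right. Origin at its underside.
- dye_bottle: Bystander, to be left alone: a white bottle, 48 mm across, 100 mm tall, standing at the left. Origin at its underside.
- reel: Bystander, to be left alone: a fishing reel lying at the back, about 110 mm long and 50 mm high. Origin at its underside.

How it is judged:
On the way, in this order (a step that is already met when the one before it is completed fails the run):
1. the brake knob's pointer is at the mark, the lock still drawn back (value of joint brake_knob between -0.13 and 0.13 rad and value of joint brake_lock below 0.008 m), for 0.2 s.
2. the slide lock is fully home, the pointer still at the mark (value of joint brake_knob between -0.13 and 0.13 rad and value of joint brake_lock above 0.0265 m), for 0.2 s.
3. the index knob is held at the third click (value of joint index_knob between 1.199 and 1.419 rad and contact force between the fingers and index_knob above 1 N), for 0.3 s.
At the end, for the whole second after the job is handed in: Brake pointer within 0.13 rad of the mark, lock home (within 3.5 mm of its stop), index knob within 0.11 rad of the third click, at rest, with the gripper's fingers pressing on it by more than 1 N, all through the last second (all of step 2 and all of step 3 and velocity of joint index_knob between -0.15 and 0.15 rad/s); the arm keeps its last pose, push and grip.
It fails at once if the lock is slid over the brake knob while its pointer is well off the mark (value of joint brake_lock above 0.015 m and (value of joint brake_knob above 0.35 rad or value of joint brake_knob below -0.35 rad)).
It fails at once if the index knob is turned on to the fourth click (value of joint index_knob above 1.64 rad).
It fails at once if a bystander is moved by more than 30 mm (distance of any of line_spool, shot_jar, wax_tin, screwdriver, dye_bottle, reel from where it was at the start of the episode above 0.03 m).
It fails at once if a standing bystander is tipped over (angle between any of line_spool, shot_jar, dye_bottle's own z axis and vertical above 0.5 rad).
It also fails if it takes over 67 s, if anything falls off the work surface, if the arm or the gripper's body presses on something with over 40 N, if the wrist force passes 120 N, or if a joint passes its speed limit or range.

## Robot

A 7-joint arm with a two-finger parallel gripper is mounted at the origin on the work surface. World frame = base frame: x ahead of the robot, y to its left, z up, the work surface at z = 0. Lengths are in m, angles in rad, forces in N, time in s.
With the tool pointing down it reaches from about 0.4 to 0.85 m from the base axis. Payload 10.4 kg.
Tool frame: the origin (TCP) lies at the very end of the fingers, on their centre line; the grasp point (between the pads) lies 19 mm behind it; z points along the fingers, y is the line along which they close (so a half turn about z gives the same grasp; the last joint's range is limited). The gripper opens to 87 mm and grips with 3 to 60 N. Pads are 19 mm wide; open, the fingers measure 117 mm over their backs; the gripper's body (75 mm by 190 mm) begins 51 mm behind the grasp point.
Start: joints at [-1.334, 0.332, -0.065, 1.46, 0.022, 1.35, -0.088], TCP at [0.161, 0.604, 0.223] pointing down, gripper open.
Joint ranges: [-2.6, 2.6], [-0.5, 2.12], [-1.47, 1.34], [0.16, 2.42], [-1.27, 4.41], [0.06, 2.06], [-2.6, 2.6]. Speed limits (rad/s): [2.22, 2.22, 2.79, 2.79, 3.14, 3.14, 3.14].

## Interface

Orientations are given as a unit quaternion [x, y, z, w].
In Python, from bench import * gives the robot as it stands.
- The arm moves only by the tool step_arm, never from a script. Its arguments are lists of equal length, an entry for each row: "delta_pos": the shift along the world's x, y, z in units of 25 mm (1.0 is 25 mm), a list of three; "turn": the turn about the world's z in units of 0.12 rad (1.0 is 0.12 rad). In form: {"delta_pos": [[tx, ty, tz], ...], "turn": [turn, ...]}. A call has 1 to 12 rows; each row shifts and turns the commanded pose from where the row before left it; what a row does not reach is not made up. A row lasts 1/10 s, in which the tool goes at most 50 mm and 8.59 degrees, less where a joint would pass 70% of its speed; a pose out of reach is approached as far as the arm can. A call with a number of a shift or a turn outside -1 to 1 is refused whole. A call with a gripper value outside its range is refused whole. "grip" is the closure, from 0 (fully open) to 1 (shut), set as the call begins (left out, the last holds). The fingers move at their own pace and stop on an object; "newtons" is the grip in N (left out, the last holds). Time passes only in rows, so rows that do not move let the fingers close. It gives the time, the measured TCP pose, the force, the opening and the grip force at its end, in the units of the state.
- read_state(): the state, without advancing time (a new reading comes with each control period).
- camera(name): name is "scene" or "top" or "wrist"; returns a dict with "image" (480x640x3 uint8, red, green, blue), "z_map" (480x640 float32, m along the optical axis (not along the pixel's ray), 0 where there is no reading), "mtx" (3x3 intrinsics, pixels), "view" (4x4, takes a point from world to camera coordinates). Camera axes: x right, y up, looking along -z (the intrinsics and any distortion apply to the point x, -y, -z); pixel columns grow to the right and rows downward; lengths in m; the calibration is good to about 2 mm. The wrist camera is an equidistant fisheye: a pixel r from the principal point sees the ray r / f radians off the axis. A picture is of the moment at which its call begins.
- close_job(): hands the job in; it is judged then, once.
The state is a dict: "time": time; "joint_positions": joint angles; "joint_vel": joint speeds; "joint_torque": joint torques, N m; "ee_pos": TCP position; "eef_rot": TCP orientation; "ft_force": force on the tool from outside, world axes, zero at the start; "torque": the same for the moment, N m; "width": finger opening in m; "grip_force": force on a finger pad.
Only numpy, scipy, OpenCV 4.12 (cv2) and the standard library are available. Lean on these libraries where they do the work, as an engineer would, in place of code of your own. Each camera call takes 0.05 s, during which the arm holds its last target. There are 200 camera calls.

## Working session

There is one attempt and no reset: what is moved stays moved. The work goes in short steps, Python scripts to look and compute and a tool call to move; the robot and the scene stay as the last step left them, time stands still between calls to the robot, and variables do not carry over. Pictures are saved under pics/ and viewed, at most 10 in all, crops included, and the job is handed in when it is done.

Besides the shell and the picture viewer there is one more tool, called after "Request:" by a JSON object that holds its "op" and its "data", one argument or row to a line. step_arm: Moves the arm, as the interface text tells. Shifts and turns lie within -1 to 1; 1 stands for 25 mm of shift or 0.12 rad of turn. Its arguments: {"type":"object","properties":{"delta_pos":{"type":"array"},"turn":{"type":"array"},"grip":{"type":"number"},"newtons":{"type":"number"}},"required":["delta_pos","turn"]}

```bash
mkdir -p pics; cat > h.py <<'E'
from bench import *
import numpy as np, cv2
def save(n,c,f):
    cv2.imwrite(f'pics/{f}.png',c['image'][:,:,::-1])
def pts(c):
    "world points per pixel (pinhole)"
    K=c['mtx'];z=c['z_map'];v,u=np.mgrid[:480,:640]
    P=np.stack([(u-K[0,2])/K[0,0]*z,-(v-K[1,2])/K[1,1]*z,-z,np.ones_like(z)],-1)
    return (P@np.linalg.inv(c['view']).T)[...,:3]
def ray(c,u,v,h):
    K=c['mtx'];d=np.array([(u-K[0,2])/K[0,0],-(v-K[1,2])/K[1,1],-1.])
    M=np.linalg.inv(c['view']);d=M[:3,:3]@d;o=M[:3,3]
    return o+d*(h-o[2])/d[2]
E
python3 - <<'E'
from h import *
import pickle
for n in ['top','scene']:
    c=camera(n);save(n,c,n+'0');pickle.dump(c,open(n+'0.pkl','wb'));print(n,c['mtx'].round(1).tolist(),np.linalg.inv(c['view']).round(3).tolist(),(c['z_map']>0).mean())
s=read_state();print(s)
E
```

```text
top [[619.2, 0.0, 316.5], [0.0, 619.2, 232.7], [0.0, 0.0, 1.0]] [[-0.044, 0.978, -0.206, 0.186], [-0.999, -0.044, 0.006, 0.023], [-0.003, 0.206, 0.979, 1.963], [0.0, 0.0, 0.0, 1.0]] 0.99591796875
scene [[595.2, 0.0, 320.9], [0.0, 595.2, 240.9], [0.0, 0.0, 1.0]] [[-0.502, -0.547, 0.67, 1.606], [0.865, -0.329, 0.379, 0.572], [0.014, 0.77, 0.638, 1.022], [0.0, 0.0, 0.0, 1.0]] 0.984482421875
{'time': 0.1, 'joint_positions': array([-1.33358142,  0.33279986, -0.06471361,  1.46086204,  0.02160817,
        1.34988662, -0.08846493]), 'joint_vel': array([-0.00173956, -0.00167294,  0.00026532, -0.00120435,  0.00153515,
        0.00193017,  0.0001543 ]), 'joint_torque': array([ 3.31247165e-04, -6.24541211e+01,  2.38679163e-02, -3.90721929e+01,
       -6.14450150e-02,  3.63730802e-02,  3.45541298e-05]), 'ee_pos': array([0.16047299, 0.60369077, 0.22183679]), 'eef_rot': array([ 1.29508117e-01,  9.91578162e-01, -6.27898254e-04, -5.16056109e-05]), 'ft_force': array([-0.00400342, -0.3609208 , -0.48519778]), 'torque': array([ 0.0028452 , -0.02443945, -0.00886266]), 'grip_force': 0.0, 'width': 0.08734825758512056}
```

View pics/top0.png

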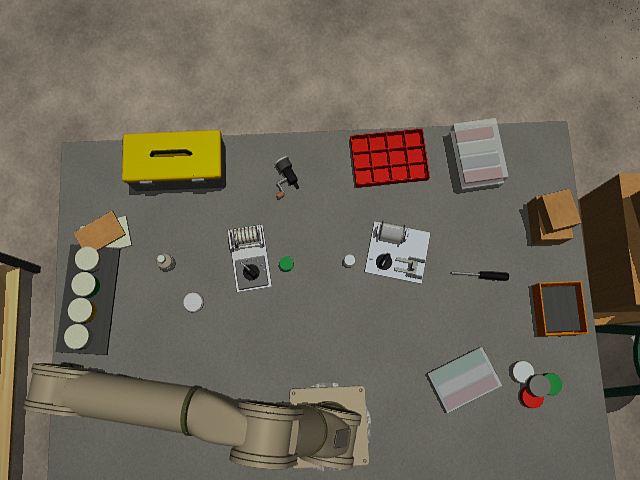

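View pics/scene0.png

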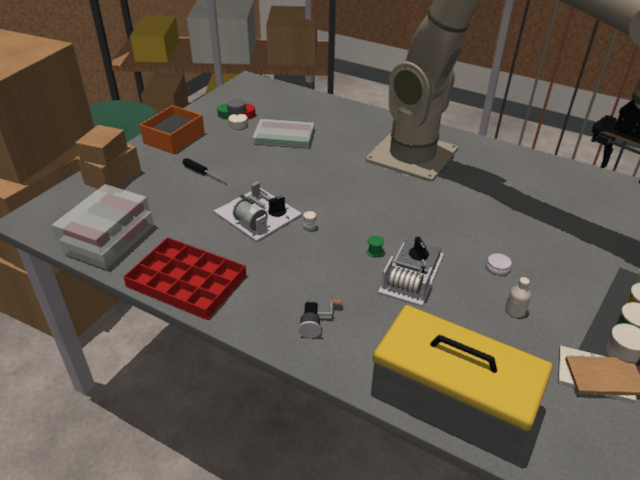

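The top view shows the brake knob near (384,261), with its lock to the right at (410,266) and its spool above. The index knob is near (250,270), with its spool above. I'll take rough poses from the plates and bars.

```bash
python3 - <<'E'
from h import *
import pickle
c=pickle.load(open('top0.pkl','rb'));P=pts(c);im=c['image'].astype(int)
def world(m,h):
    v,u=np.nonzero(m);return np.array([ray(c,a,b,h) for a,b in zip(u,v)])
for name,(u0,u1,v0,v1),h in [('brake',(360,436,215,290),.010),('index',(222,278,220,296),.010)]:
    R=np.zeros((480,640),bool);R[v0:v1,u0:u1]=1
    m=R&(P[...,2]>.004)
    # plate footprint incl. everything raised
    n,l,st,_=cv2.connectedComponentsWithStats(m.astype(np.uint8));k=1+st[1:,4].argmax();m=l==k
    cs,_=cv2.findContours(m.astype(np.uint8),0,2)
    r=cv2.minAreaRect(np.array([ray(c,*p[0],h)[:2]*1000 for p in max(cs,key=cv2.contourArea)],np.float32))
    print(name,m.sum(),r)
    for lo,hi in [(.036,.062)] if name=='brake' else [(.045,.072)]:
        b=R&(P[...,2]>lo)&(P[...,2]<hi)&(im.max(2)<70)
        q=P[b];print('black bar',len(q),np.median(q,0))
        if len(q)>4:
            rr=cv2.minAreaRect((q[:,:2]*1000).astype(np.float32));print(rr)
    # white tab etc
    t=R&(P[...,2]>.045)&(P[...,2]<.068)&(im.max(2)>90);print('light',t.sum(),P[t].round(3)[:12].tolist())
big=cv2.resize(c['image'][210:300,215:440,::-1],(800,320),interpolation=cv2.INTER_CUBIC);cv2.imwrite('pics/crop.png',big)
for n,(u,v) in dict(line=(286,264),jar=(349,261),tin=(193,302),bottle=(166,262)).items():print(n,ray(c,u,v,.03).round(3))
E
```

```text
brake 2979 ((520.9031372070312, -249.70591735839844), (212.5040740966797, 207.3038787841797), 75.4248275756836)
black bar 95 [ 0.5026149  -0.1989175   0.05224676]
((538.1072998046875, -229.25216674804688), (164.2822265625, 101.19407653808594), 3.543213129043579)
light 271 [[0.619, -0.202, 0.053], [0.612, -0.204, 0.057], [0.608, -0.184, 0.061], [0.609, -0.188, 0.06], [0.607, -0.203, 0.062], [0.608, -0.206, 0.06], [0.61, -0.211, 0.051], [0.607, -0.212, 0.063], [0.608, -0.216, 0.059], [0.606, -0.188, 0.057], [0.604, -0.206, 0.064], [0.603, -0.209, 0.066]]
index 2146 ((520.3419189453125, 225.3350830078125), (235.3496856689453, 131.93911743164062), 7.498954772949219)
black bar 143 [0.56282499 0.22744771 0.05966303]
((534.5307006835938, 229.60386657714844), (157.8038787841797, 102.10518646240234), 2.6116628646850586)
light 286 [[0.623, 0.19, 0.06], [0.618, 0.187, 0.065], [0.62, 0.217, 0.047], [0.615, 0.19, 0.067], [0.615, 0.187, 0.063], [0.614, 0.216, 0.06], [0.616, 0.207, 0.05], [0.613, 0.191, 0.059], [0.611, 0.187, 0.067], [0.614, 0.233, 0.049], [0.613, 0.229, 0.05], [0.611, 0.222, 0.06]]
line [0.496 0.111 0.03 ]
jar [ 0.497 -0.088  0.03 ]
tin [0.389 0.405 0.03 ]
bottle [0.519 0.49  0.03 ]
```

View pics/crop.png

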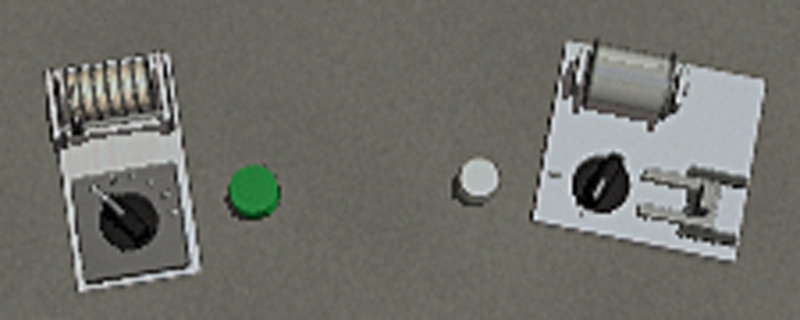

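The index pointer is at the top-left of its knob, and the brake knob's bar angle is unclear. I'll move over the index unit for a wrist look.

Request:
{"op": "step_arm", "data": {
  "delta_pos": [
    [0.9,-1,0],
    [0.9,-1,0],
    [0.9,-1,0],
    [0.9,-1,0],
    [0.9,-1,0],
    [0.9,-1,0],
    [0.9,-1,0],
    [0.9,-1,0],
    [0.9,-1,0],
    [0.9,-1,0],
    [0.9,-1,0],
    [0.9,-1,0]
  ],
  "turn": [0,0,0,0,0,0,0,0,0,0,0,0]
}}

```text
time: 1.3
ee_pos: [0.4312, 0.3028, 0.2224]
eef_rot: [0.13, 0.992, -0.0, -0.0]
ft_force: [0.5, 0.0, 0.3]
width: 0.0865
grip_force: 0.0
```

Request:
{"op": "step_arm", "data": {
  "delta_pos": [
    [0,-1,0],
    [0,-1,0],
    [0,-1,0],
    [0,0,0],
    [0,0,0]
  ],
  "turn": [0,0,0,0,0]
}}

```text
time: 1.8
ee_pos: [0.4304, 0.229, 0.2226]
eef_rot: [0.13, 0.992, 0.0, -0.0]
ft_force: [-0.6, -0.5, -0.9]
width: 0.0871
grip_force: 0.0
```

```bash
python3 - <<'E'
from h import *
import pickle
c=camera('wrist');save('w',c,'w1');pickle.dump(c,open('w1.pkl','wb'));print(c['mtx'].round(1).tolist(),np.linalg.inv(c['view']).round(3).tolist(),(c['z_map']>0).mean());print(read_state()['ee_pos'])
E
```

```text
[[371.6, 0.0, 322.8], [0.0, 371.6, 236.4], [0.0, 0.0, 1.0]] [[0.258, -0.93, -0.262, 0.359], [0.966, 0.248, 0.069, 0.249], [0.001, -0.271, 0.962, 0.385], [0.0, 0.0, 0.0, 1.0]] 0.9809016927083334
[0.43034912 0.22963877 0.22250356]
```

View pics/w1.png

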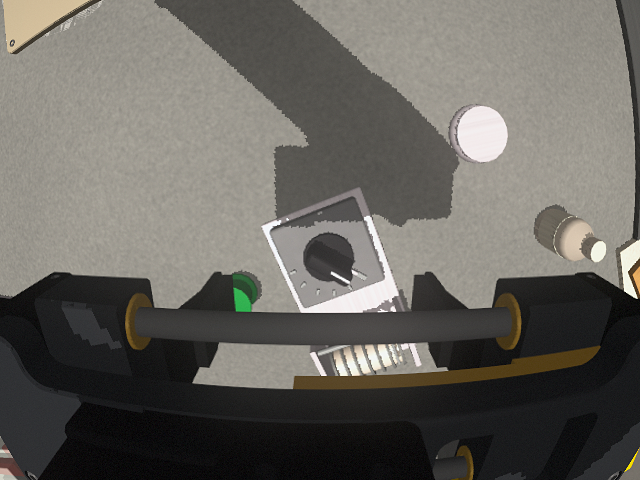

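The wrist view shows the index knob disc at about (330,257), its pointer towards (360,278), and pips in an arc from (365,270) to (292,271). I'll use the depth of the bar tops for precision.

```bash
cat >> h.py <<'E'
def wpts(c):
    K=c['mtx'];z=c['z_map'];v,u=np.mgrid[:480,:640]
    x=(u-K[0,2])/K[0,0];y=(v-K[1,2])/K[1,1];r=np.hypot(x,y)+1e-9;t=np.tan(np.minimum(r,1.5))/r
    P=np.stack([x*t*z,-y*t*z,-z,np.ones_like(z)],-1)
    return (P@np.linalg.inv(c['view']).T)[...,:3]
def rect(m,P,name):
    n,l,st,_=cv2.connectedComponentsWithStats(m.astype(np.uint8),connectivity=8)
    for k in range(1,n):
        if st[k,4]<25: continue
        q=P[l==k]; r=cv2.minAreaRect((q[:,:2]*1000).astype(np.float32))
        mm=q.mean(0); w,V=np.linalg.eigh(np.cov(q[:,:2].T)); d=V[:,1]
        print(name,st[k,:5].tolist(),'mean',(mm*1000).round(1),'rect',np.round(r[0],1),np.round(r[1],1),round(r[2],1),'pca ang',round(float(np.arctan2(d[1],d[0])),3))
E
python3 - <<'E'
from h import *
import pickle
c=pickle.load(open('w1.pkl','rb'));P=wpts(c);Z=P[...,2]
R=np.zeros((480,640),bool);R[180:310,240:420]=1
rect(R&(Z>.062)&(Z<.071),P,'bartop')
rect(R&(Z>.021)&(Z<.029),P,'housing')
rect(R&(Z>.005)&(Z<.06),P,'unit')
rect(R&(Z>.0295)&(Z<.045),P,'disc')
print([P[v,u].round(4).tolist() for u,v in [(365,270),(292,271),(262,226),(360,189),(330,300)]])
im=cv2.resize(c['image'][180:310,250:410,::-1],(738,600),interpolation=cv2.INTER_CUBIC);cv2.imwrite('pics/w1c.png',im)
E
```

```text
bartop [305, 253, 48, 34, 723] mean [476.9 223.   66.6] rect [477.7 222.7] [46.2 14.7] 44.5 pca ang -2.368
housing [269, 198, 116, 110, 5731] mean [472.8 223.4  26.1] rect [477.8 222.9] [94.5 94.8] 6.7 pca ang 1.83
unit [261, 187, 143, 123, 10731] mean [481.2 229.1  21.5] rect [500.4 225.4] [151.  112.9] 6.8 pca ang -2.693
unit [240, 277, 17, 33, 397] mean [497.4 126.7  25.3] rect [500.5 126.2] [34.  13.1] 1.1 pca ang -3.045
disc [303, 234, 51, 48, 1049] mean [471.6 226.3  32.3] rect [475.8 222. ] [47.5 51.2] 23.3 pca ang 1.752
disc [351, 269, 11, 9, 40] mean [501.7 246.1  30.4] rect [501.8 245.9] [13.1  4.7] 49.4 pca ang -2.463
disc [240, 288, 12, 22, 193] mean [498.8 127.4  39.9] rect [497.6 128.8] [12.2 23.4] 71.1 pca ang 3.025
disc [395, 304, 7, 6, 30] mean [549.8 280.7  35. ] rect [549.8 280.5] [2.1 5.8] 3.0 pca ang 1.83
[[0.5025, 0.2561, 0.0262], [0.4832, 0.1832, 0.0286], [0.4337, 0.1629, 0.0082], [0.4224, 0.2718, 0.0076], [0.5351, 0.2105, 0.0072]]
```

View pics/w1c.png

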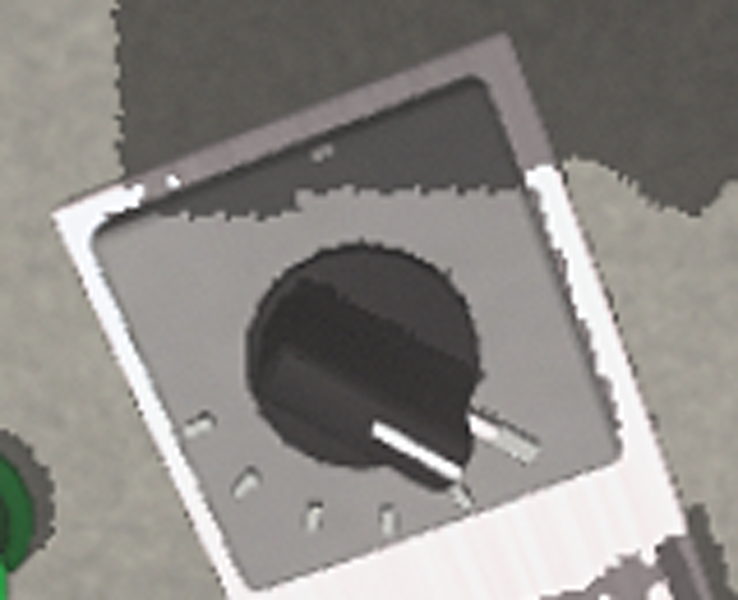

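Request:
{"op": "step_arm", "data": {
  "delta_pos": [
    [0,-1,0],
    [0,-1,0],
    [0,-1,0],
    [0,-1,0],
    [0,-1,0],
    [0,-1,0],
    [0,-1,0],
    [0,-1,0],
    [0,-1,0],
    [0,-1,0],
    [0,-1,0],
    [0,-1,0]
  ],
  "turn": [0,0,0,0,0,0,0,0,0,0,0,0]
}}

```text
time: 3.05
ee_pos: [0.4309, -0.071, 0.2226]
eef_rot: [0.129, 0.992, -0.0, 0.0]
ft_force: [0.3, -0.2, 0.1]
width: 0.0867
grip_force: 0.0
```

Request:
{"op": "step_arm", "data": {
  "delta_pos": [
    [0,-1,0],
    [0,-1,0],
    [0,-1,0],
    [0,-1,0],
    [0,-1,0],
    [0,0,0],
    [0,0,0]
  ],
  "turn": [0,0,0,0,0,0,0]
}}

```text
time: 3.75
ee_pos: [0.431, -0.1953, 0.2225]
eef_rot: [0.129, 0.992, -0.0, -0.0]
ft_force: [0.5, 0.7, 0.3]
width: 0.0871
grip_force: 0.0
```

```bash
python3 - <<'E'
from h import *
import pickle
c=camera('wrist');save('w',c,'w2');pickle.dump(c,open('w2.pkl','wb'));print(read_state()['ee_pos'])
P=wpts(c);Z=P[...,2]
R=np.zeros((480,640),bool);R[150:330,200:460]=1
R&=(P[...,0]>.35)&(P[...,0]<.58)&(abs(P[...,1]+.22)<.15)
rect(R&(Z>.050)&(Z<.066),P,'tops')
rect(R&(Z>.005)&(Z<.013),P,'plate')
rect(R&(Z>.013)&(Z<.018),P,'disc/strips')
rect(R&(Z>.019)&(Z<.026),P,'slide')
E
```

```text
[ 0.43103207 -0.19478673  0.22246119]
tops [322, 257, 27, 46, 665] mean [ 493.7 -198.8   55.6] rect [ 494.8 -198.8] [14.9 45.5] 56.8 pca ang 2.562
tops [235, 269, 16, 27, 361] mean [ 471.8 -285.    59.9] rect [ 473.1 -286.4] [12.5 24.3] 74.1 pca ang 2.899
plate [213, 224, 173, 89, 9050] mean [ 492.4 -220.4   10.1] rect [ 491.8 -237.4] [186.4 102.4] 75.4 pca ang 1.253
plate [416, 227, 28, 26, 84] mean [487.6 -95.6   9.4] rect [489.9 -94.4] [14.4 36.5] 28.7 pca ang 2.064
plate [215, 249, 45, 37, 559] mean [ 462.1 -310.8   10.1] rect [ 458.4 -304.8] [39.7 52.7] 39.3 pca ang 2.681
disc/strips [418, 229, 32, 31, 147] mean [490.3 -94.1  15.7] rect [494.1 -92.6] [22.2 37.7] 28.8 pca ang 2.126
disc/strips [310, 237, 49, 51, 1003] mean [ 490.7 -199.5   15.1] rect [ 495.4 -199.1] [50.8 52. ] 11.7 pca ang 1.264
disc/strips [215, 239, 49, 11, 437] mean [ 444.3 -288.9   16.6] rect [ 444.6 -290.3] [53.1 10.7] 75.4 pca ang 1.319
disc/strips [370, 264, 10, 5, 42] mean [ 505.8 -157.2   15.8] rect [ 505.9 -157.2] [10.  4.] 75.0 pca ang 1.32
disc/strips [249, 288, 17, 7, 95] mean [ 500.9 -286.9   17. ] rect [ 500.9 -287.5] [18.2  7.9] 77.3 pca ang 1.397
slide [421, 233, 24, 23, 89] mean [489.9 -95.4  21.5] rect [491.8 -94.2] [12.9 31.7] 32.3 pca ang 2.051
slide [236, 249, 65, 40, 1244] mean [ 475.6 -265.4   21.6] rect [ 478.2 -267.1] [67.7 44.2] 75.8 pca ang 0.869
slide [333, 248, 15, 6, 32] mean [ 476.1 -188.3   22.8] rect [ 476.7 -188.3] [14.4  5. ] 75.2 pca ang 1.253
```

View pics/w2.png

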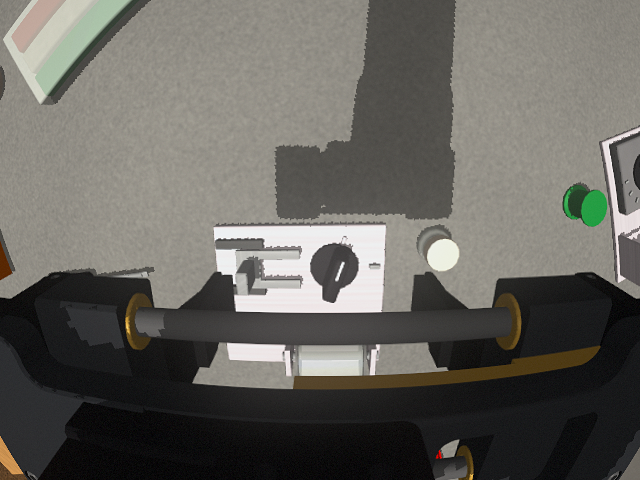

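The brake axis is at (494.8,-198.8) mm, its mark direction is 1.313 rad, and its pointer is at 2.562 rad. So the knob stands at -1.25. The lock tab is at (472,-286). The index axis is at (477.7,222.8) with its pointer at 0.775 rad. Next I'll grip the brake knob.

Request:
{"op": "step_arm", "data": {
  "delta_pos": [
    [0.64,-0.04,-1],
    [0.64,-0.04,-1],
    [0.64,-0.04,-1],
    [0.64,-0.04,-1],
    [0,0,0],
    [0,0,0],
    [0,0,0]
  ],
  "turn": [-0.67,-0.67,-0.67,-0.67,0,0,0],
  "grip": 0.4,
  "newtons": 30
}}

```text
time: 4.5
ee_pos: [0.4946, -0.1998, 0.1239]
eef_rot: [0.286, 0.958, 0.0, 0.001]
ft_force: [0.0, -0.7, 0.4]
width: 0.0526
grip_force: 0.0
```

Request:
{"op": "step_arm", "data": {
  "delta_pos": [
    [0,0.04,-1],
    [0,0,-1],
    [0,0,-1],
    [0,0,-0.8],
    [0,0,0],
    [0,0,0]
  ],
  "turn": [0,0,0,0,0,0]
}}

```text
time: 5.1
ee_pos: [0.495, -0.199, 0.0291]
eef_rot: [0.286, 0.958, 0.0, 0.001]
ft_force: [0.4, 0.4, -0.5]
width: 0.0523
grip_force: 0.0
```

Request:
{"op": "step_arm", "data": {
  "delta_pos": [
    [0,0,0],
    [0,0,0],
    [0,0,0],
    [0,0,0],
    [0,0,0],
    [0,0,0]
  ],
  "turn": [0,0,0,0,0,0],
  "grip": 1,
  "newtons": 30
}}

```text
time: 5.7
ee_pos: [0.4943, -0.1994, 0.0276]
eef_rot: [0.287, 0.958, -0.0, -0.0]
ft_force: [0.1, 2.5, 2.9]
width: 0.0138
grip_force: 30.0
```

Gripped at 13.8 mm. Next I'll turn −1.25 rad.

Request:
{"op": "step_arm", "data": {
  "delta_pos": [
    [0,0,0],
    [0,0,0],
    [0,0,0],
    [0,0,0],
    [0,0,0],
    [0,0,0],
    [0,0,0],
    [0,0,0],
    [0,0,0],
    [0,0,0],
    [0,0,0],
    [0,0,0]
  ],
  "turn": [-0.9,-0.9,-0.9,-0.9,-0.9,-0.9,-0.9,-0.9,-0.9,-0.9,-0.9,-0.5]
}}

```text
time: 6.9
ee_pos: [0.496, -0.1987, 0.0277]
eef_rot: [0.793, 0.609, 0.001, 0.001]
ft_force: [6.0, -0.9, -5.3]
width: 0.014
grip_force: 30.0
```

Request:
{"op": "step_arm", "data": {
  "delta_pos": [
    [0,0,0],
    [0,0,0],
    [0,0,0],
    [0,0,0]
  ],
  "turn": [0,0,0,0]
}}

```text
time: 7.3
ee_pos: [0.496, -0.1987, 0.0277]
eef_rot: [0.792, 0.61, 0.001, 0.001]
ft_force: [6.6, -1.0, -5.1]
width: 0.0139
grip_force: 30.0
```

Request:
{"op": "step_arm", "data": {
  "delta_pos": [
    [0,0,0],
    [0,0,0],
    [0,0,0],
    [0,0,1],
    [0,0,1],
    [0,0,1],
    [0,0,0.4],
    [0,0,0],
    [0,0,0]
  ],
  "turn": [0,0,0,0,0,0,0,0,0],
  "grip": 0.5
}}

```text
time: 8.2
ee_pos: [0.4942, -0.1985, 0.1117]
eef_rot: [0.792, 0.61, -0.0, -0.0]
ft_force: [0.8, -0.0, -0.9]
width: 0.0438
grip_force: 0.0
```

```bash
cat > look.py <<'E'
from h import *
c=camera('wrist');s=read_state();P=wpts(c);Z=P[...,2]
q=s['eef_rot'];print(s['ee_pos'].round(4),'toolyaw',2*np.arctan2(q[1],q[0])-np.pi/2,s['joint_positions'].round(2))
R=(abs(P[...,0]-.485)<.07)&(P[...,1]<-.14)&(P[...,1]>-.34)
rect(R&(Z>.050)&(Z<.066),P,'tops')
import sys;save('w',c,sys.argv[1])
E
python3 look.py w3
```

```text
[ 0.494  -0.1986  0.1115] toolyaw -0.2584026186319517 [-0.64  0.4   1.13  1.88 -0.41  1.12  0.39]
tops [314, 220, 24, 71, 1583] mean [ 496.1 -197.    55.5] rect [ 495.6 -198.9] [46.  14.4] 75.8 pca ang 1.323
tops [309, 364, 35, 12, 373] mean [ 474.5 -280.9   56.5] rect [ 474.5 -281.2] [ 3.7 24.5] 76.1 pca ang 2.888
```

View pics/w3.png

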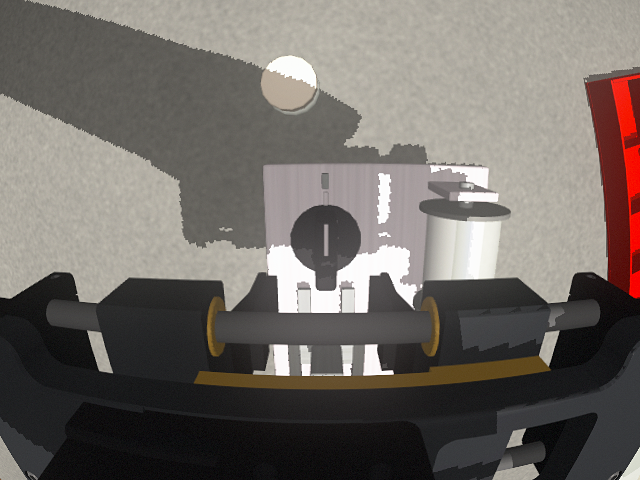

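The wrist view shows the bar, about (325,240), lined up with the pointer and the mark at (325,182). Measured angle is 1.323 rad against 1.313. Next I'll pinch the lock tab across its 24 mm.

Request:
{"op": "step_arm", "data": {
  "delta_pos": [
    [-0.22,-0.87,0],
    [-0.22,-0.87,0],
    [-0.22,-0.87,0],
    [-0.22,-0.87,0],
    [0,0,0],
    [0,0,0]
  ],
  "turn": [0,0,0,0,0,0]
}}

```text
time: 8.85
ee_pos: [0.4719, -0.2859, 0.1116]
eef_rot: [0.793, 0.61, -0.0, -0.001]
ft_force: [0.2, 0.2, -0.5]
width: 0.0433
grip_force: 0.0
```

Request:
{"op": "step_arm", "data": {
  "delta_pos": [
    [0,0,-1],
    [0,0,-1],
    [0,0,-1],
    [0,0,-0.2],
    [0,0,0],
    [0,0,0]
  ],
  "turn": [0,0,0,0,0,0]
}}

```text
time: 9.45
ee_pos: [0.4731, -0.286, 0.0335]
eef_rot: [0.792, 0.61, 0.0, 0.0]
ft_force: [-0.0, -1.3, 0.6]
width: 0.0432
grip_force: 0.0
```

```bash
python3 look.py w4
```

```text
[ 0.4733 -0.2861  0.0336] toolyaw -0.2582276626275253 [-0.33  0.55  0.99  1.89 -0.55  1.    0.65]
tops [304, 40, 38, 117, 4266] mean [ 495.3 -199.9   55.8] rect [ 495.5 -199.5] [45.2 14.1] 75.2 pca ang 1.315
tops [469, 157, 37, 53, 705] mean [ 551.6 -250.1   56. ] rect [ 553.2 -247.7] [19.7  9.5] 55.6 pca ang 1.088
tops [240, 285, 34, 27, 495] mean [ 450.4 -269.4   58.2] rect [ 451.1 -271.4] [ 7.4 15.9] 28.9 pca ang 2.34
tops [372, 285, 35, 27, 494] mean [ 500.3 -282.7   58.2] rect [ 498.9 -284.1] [15.7  7.5] 30.9 pca ang -2.804
tops [296, 299, 57, 14, 680] mean [ 474.7 -280.8   56.2] rect [ 474.5 -281.3] [ 3. 24.] 76.3 pca ang 2.89
```

Request:
{"op": "step_arm", "data": {
  "delta_pos": [
    [0,0,0],
    [0,0,0],
    [0,0,0],
    [0,0,0]
  ],
  "turn": [0,0,0,0],
  "grip": 1,
  "newtons": 25
}}

```text
time: 9.9
ee_pos: [0.4737, -0.2862, 0.033]
eef_rot: [0.792, 0.61, 0.001, 0.001]
ft_force: [5.6, -1.7, -1.2]
width: 0.0237
grip_force: 25.0
```

Request:
{"op": "step_arm", "data": {
  "delta_pos": [
    [0.05,0.2,0],
    [0.05,0.2,0],
    [0.05,0.2,0],
    [0.05,0.2,0],
    [0.05,0.2,0],
    [0.05,0.2,0],
    [0,0,0],
    [0,0,0],
    [0,0,0]
  ],
  "turn": [0,0,0,0,0,0,0,0,0]
}}

```text
time: 10.8
ee_pos: [0.4811, -0.2571, 0.033]
eef_rot: [0.792, 0.61, 0.0, 0.002]
ft_force: [5.3, -5.7, -5.7]
width: 0.024
grip_force: 25.0
```

Request:
{"op": "step_arm", "data": {
  "delta_pos": [
    [0.01,0.06,0],
    [0.01,0.06,0],
    [0,0,0],
    [0,0,0],
    [0,0,0]
  ],
  "turn": [0,0,0,0,0]
}}

```text
time: 11.3
ee_pos: [0.4811, -0.257, 0.0332]
eef_rot: [0.793, 0.609, -0.001, 0.004]
ft_force: [6.4, -16.2, -11.1]
width: 0.0234
grip_force: 25.1
```

Request:
{"op": "step_arm", "data": {
  "delta_pos": [
    [0,0,0],
    [0,0,0],
    [0,0,0],
    [0,0,1],
    [0,0,1],
    [0,0,1],
    [0,0,1],
    [0,0,0],
    [0,0,0]
  ],
  "turn": [0,0,0,0,0,0,0,0,0],
  "grip": 0.5
}}

```text
time: 12.2
ee_pos: [0.4808, -0.2525, 0.1326]
eef_rot: [0.792, 0.61, 0.001, -0.0]
ft_force: [-0.1, -0.1, 0.6]
width: 0.0431
grip_force: 0.0
```

```bash
python3 look.py w5
```

```text
[ 0.4804 -0.2523  0.132 ] toolyaw -0.2580255592589644 [-0.53  0.4   1.14  1.84 -0.4   1.16  0.49]
tops [313, 130, 22, 70, 1467] mean [ 495.3 -198.6   55.7] rect [ 495.1 -199.1] [45.3 13.6] 75.5 pca ang 1.321
tops [414, 199, 19, 31, 227] mean [ 551.6 -250.2   56.4] rect [ 553.2 -248.2] [18.5  8.8] 54.6 pca ang 1.088
tops [308, 243, 35, 22, 720] mean [ 481.1 -255.9   60.1] rect [ 480.8 -257. ] [11.8 23.2] 74.9 pca ang 2.882
```

View pics/w5.png

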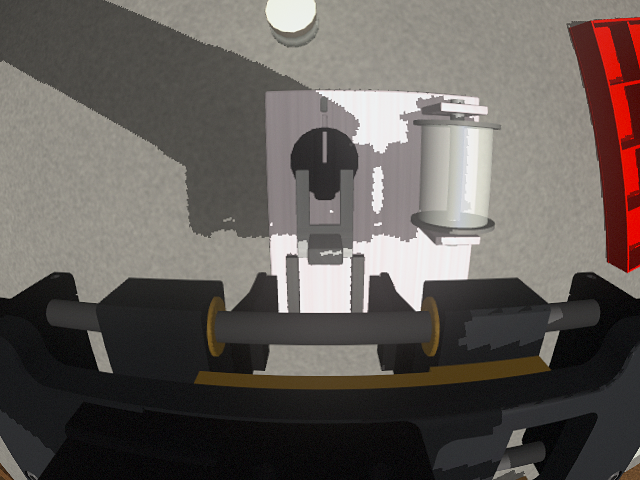

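The lock is home: the fork straddles the bar at about (325,190) and the tab is at (481,-257) mm. Next I'll carry the gripper to the index knob, turning +2.6 rad on the way.

Request:
{"op": "step_arm", "data": {
  "delta_pos": [
    [0,1,0],
    [0,1,0],
    [0,1,0],
    [0,1,0],
    [0,1,0],
    [0,1,0],
    [0,1,0],
    [0,1,0],
    [0,1,0],
    [0,1,0]
  ],
  "turn": [0.9,0.9,0.9,0.9,0.9,0.9,0.9,0.9,0.9,0.9]
}}

```text
time: 13.25
ee_pos: [0.4797, -0.0018, 0.1317]
eef_rot: [0.364, 0.931, -0.0, -0.001]
ft_force: [0.3, 0.0, -0.4]
width: 0.0434
grip_force: 0.0
```

```bash
python3 - <<'E'
from h import *
s=read_state();q=s['eef_rot'];print(s['ee_pos'].round(4),'toolyaw',2*np.arctan2(q[1],q[0])-np.pi/2,s['joint_positions'].round(2))
E
```

```text
[ 0.4797 -0.0018  0.1317] toolyaw 0.8261828768309525 [-0.99  0.1   0.96  1.99 -0.09  1.1   0.83]
```

Request:
{"op": "step_arm", "data": {
  "delta_pos": [
    [0,0.75,0],
    [0,0.75,0],
    [0,0.75,0],
    [0,0.75,0],
    [0,0.75,0],
    [0,0.75,0],
    [0,0.75,0],
    [0,0.75,0],
    [0,0.75,0],
    [0,0.75,0],
    [0,0.75,0],
    [-0.08,0.73,0]
  ],
  "turn": [0.95,0.95,0.95,0.95,0.95,0.95,0.95,0.95,0.95,0.95,0.95,0.95]
}}

```text
time: 14.45
ee_pos: [0.4778, 0.2221, 0.1314]
eef_rot: [-0.307, 0.952, -0.0, -0.001]
ft_force: [0.9, 0.7, 0.4]
width: 0.0431
grip_force: 0.0
```

Request:
{"op": "step_arm", "data": {
  "delta_pos": [
    [0,0,0],
    [0,0,0],
    [0,0,0],
    [0,0,0]
  ],
  "turn": [0.63,0.63,0,0]
}}

```text
time: 14.85
ee_pos: [0.4781, 0.2212, 0.1319]
eef_rot: [-0.374, 0.927, -0.0, -0.001]
ft_force: [-0.0, -0.9, 0.4]
width: 0.0435
grip_force: 0.0
```

```bash
cat > look2.py <<'E'
from h import *
import sys
c=camera('wrist');s=read_state();P=wpts(c);Z=P[...,2];save('w',c,sys.argv[1])
q=s['eef_rot'];print(s['ee_pos'].round(4),'toolyaw',2*np.arctan2(q[1],q[0])-np.pi/2,s['joint_positions'].round(2))
R=(np.hypot(P[...,0]-.4777,P[...,1]-.2228)<.04)
rect(R&(Z>.062)&(Z<.071),P,'tops')
E
python3 look2.py w6
```

```text
[0.4782 0.2213 0.132 ] toolyaw 2.3382453294859875 [-1.09  0.21  0.64  1.86 -0.14  1.12  1.94]
tops [312, 216, 22, 69, 1410] mean [477.2 221.6  66.7] rect [478.3 222.4] [46.3 13.4] 44.4 pca ang -2.368
```

Request:
{"op": "step_arm", "data": {
  "delta_pos": [
    [0,0.05,-1],
    [0,0,-1],
    [0,0,-1],
    [0,0,-0.8],
    [0,0,0],
    [0,0,0]
  ],
  "turn": [0.06,0,0,0,0,0]
}}

```text
time: 15.5
ee_pos: [0.4786, 0.2226, 0.0379]
eef_rot: [-0.378, 0.926, -0.0, -0.0]
ft_force: [0.1, 0.2, 0.5]
width: 0.0435
grip_force: 0.0
```

Request:
{"op": "step_arm", "data": {
  "delta_pos": [
    [0,0,0],
    [0,0,0],
    [0,0,0],
    [0,0,0],
    [0,0,0]
  ],
  "turn": [0,0,0,0,0],
  "grip": 1,
  "newtons": 40
}}

```text
time: 16.0
ee_pos: [0.479, 0.2226, 0.0379]
eef_rot: [-0.379, 0.926, -0.0, 0.0]
ft_force: [-1.5, 2.3, 1.9]
width: 0.0136
grip_force: 40.0
```

Request:
{"op": "step_arm", "data": {
  "delta_pos": [
    [0,0,0],
    [0,0,0],
    [0,0,0],
    [0,0,0],
    [0,0,0],
    [0,0,0],
    [0,0,0],
    [0,0,0],
    [0,0,0],
    [0,0,0],
    [0,0,0],
    [0,0,0]
  ],
  "turn": [-0.9,-0.9,-0.9,-0.9,-0.9,-0.9,-0.9,-0.9,-0.9,-0.9,-0.9,-0.9]
}}

```text
time: 17.2
ee_pos: [0.4792, 0.2215, 0.0379]
eef_rot: [0.259, 0.966, -0.0, 0.001]
ft_force: [0.7, -5.6, 3.5]
width: 0.0139
grip_force: 40.0
```

Request:
{"op": "step_arm", "data": {
  "delta_pos": [
    [0,0,0],
    [0,0,0],
    [0,0,0],
    [0,0,0]
  ],
  "turn": [-0.11,0,0,0]
}}

```text
time: 17.6
ee_pos: [0.4792, 0.2215, 0.0379]
eef_rot: [0.263, 0.965, -0.0, 0.001]
ft_force: [0.7, -4.5, 4.7]
width: 0.0137
grip_force: 40.0
```

```bash
python3 look2.py w7; python3 - <<'E'
from h import *
import pickle
c=camera('top');P=pts(c);Z=P[...,2]
b=cv2.resize(c['image'][215:300,220:440,::-1],(800,309),interpolation=cv2.INTER_CUBIC)
w=cv2.imread('pics/w7.png');w=cv2.resize(w[60:340,150:500],(350,280))
o=np.zeros((600,800,3),np.uint8);o[:309]=b;o[315:595,:350]=w
c2=camera('scene')['image'][200:310,190:460,::-1];o[315:315+181,354:354+445]=cv2.resize(c2,(445,181));cv2.imwrite('pics/fin.png',o)
E
```

```text
[0.4792 0.2215 0.0379] toolyaw 1.0375330610552518 [-1.25  0.42  0.87  1.95 -0.39  0.95  0.85]
tops [279, 264, 88, 49, 2159] mean [467.  229.4  66.4] rect [468.9 227.6] [24.8 26.2] 11.8 pca ang 1.021
tops [306, 345, 33, 21, 607] mean [492.2 214.4  66.8] rect [492.5 214.1] [13.8 12. ] 60.4 pca ang 1.037
```

View pics/fin.png

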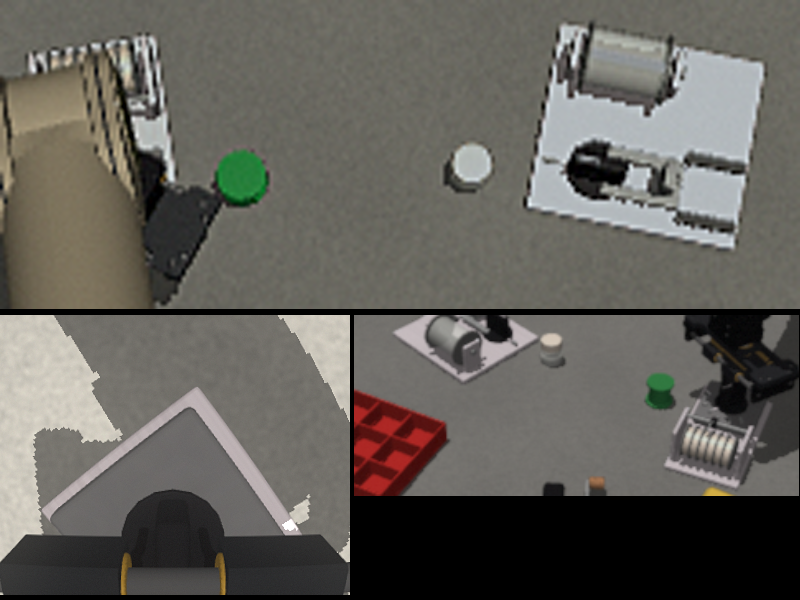

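The composite shows the brake pointer and lock in place, the bystanders unmoved, and the gripper holding the index knob. The visible bar end gives about -0.53 rad against the -0.537 wanted, so I'm handing in.

```bash
python3 -c "
from bench import *
print(close_job())"
```

```text
the job is handed in; nothing more can be done
None
```

I handed the job in at about 17.8 s of the 67 s allowed: the brake pointer is within about 0.01 rad of the mark, the lock is home at its stop, and the gripper holds the index knob at the third click (about 1.30 rad) with 40 N; the judge's verdict was not returned.

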